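# Slide the lens tray into the place before the mirror

## Robot

A 7-joint arm with a two-finger parallel gripper is mounted at the origin on the work surface. World frame = base frame: x ahead of the robot, y to its left, z up, the work surface at z = 0. Lengths are in m, angles in rad, forces in N, time in s.
With the tool pointing down it reaches from about 0.4 to 0.85 m from the base axis. Payload 10.4 kg.
Tool frame: the origin (TCP) lies between the finger pads; the fingertips stand r.nose_length ahead of it and the grasp point (between the pads) lies 6 mm ahead of it (r.nose_length is the distance from the TCP to the fingertips, in m); z points along the fingers, x is the direction in which the jaws open and shut, and the axes are right-handed (so a half turn about z gives the same grasp; the last joint's range is limited). The gripper opens to 87 mm and grips with 3 to 60 N. Pads are 19 mm wide; open, the fingers measure 117 mm over their backs; the gripper's body (75 mm by 190 mm) begins 51 mm behind the grasp point.
Start: joints at [1.17, 0.332, -0.065, 1.46, 0.022, 1.35, -0.088], TCP at [0.231, -0.581, 0.248] pointing down, gripper open.
Joint ranges: [-2.6, 2.6], [-0.5, 2.12], [-1.47, 1.34], [0.16, 2.42], [-1.27, 4.41], [0.06, 2.06], [-2.6, 2.6]. Speed limits (rad/s): [2.22, 2.22, 2.79, 2.79, 3.14, 3.14, 3.14].

## Interface

Orientations are given as a unit quaternion [x, y, z, w].
In Python, from bench import r gives the robot as it stands. The module is installed in compiled form; this text tells all that it offers.
- The arm moves only by the shell command python3 -m creep 'ROWS' [OPENING] [FORCE]. ROWS is JSON, a list of rows, each an object of numbers: "x", "y", "z": the shift along the world's x, y, z in m; "spin": the turn about the world's z in degrees. In form: [{"x": .., "y": .., "z": .., "spin": ..}, ...]. A call has 1 to 12 rows; each row is the pose to reach, as a shift and turn from the pose commanded when the call began; what a row does not reach only later rows make up. A row lasts 1/8 s, in which the tool goes at most 62.5 mm and 10.7 degrees, less where a joint would pass 70% of its speed; a pose out of reach is approached as far as the arm can. A call with a gripper value outside its range is refused whole. OPENING is the finger opening in m, from 0 to 0.087, set as the call begins (- or left out, the last holds). The fingers move at their own pace and stop on an object; FORCE is the grip in N (left out, the last holds). Time passes only in rows, so rows that repeat a pose let the fingers close. It gives the time, the measured TCP pose, the force and the opening at its end, in the units of the state.
- r.read_state(): the state, without advancing time (a new reading comes with each control period).
- r.camera(name): name is "side" or "top" or "wrist"; returns a dict with "pixels" (400x640x3 uint8, blue, green, red), "z_map" (400x640 float32, m along the optical axis (not along the pixel's ray), 0 where there is no reading), "K" (3x3 intrinsics, pixels), "R" (3x3) and "t" (3): a world point X has camera coordinates R X + t. Camera axes: x right, y down, z forward; pixel columns grow to the right and rows downward; lengths in m; the calibration is good to about 2 mm. A picture is of the moment at which its call begins.
- r.close_job(): hands the job in, once; it reports no verdict.
The state is a dict: "time": time; "joint_positions": joint angles; "joint_vel": joint speeds; "joint_torque": joint torques, N m; "ee_pos": TCP position; "eef_rot": TCP orientation; "ft_force": force on the tool from outside, world axes, zero at the start; "torque": the same for the moment, N m; "width": finger opening in m.
Only numpy, scipy, OpenCV 4.12 (cv2) and the standard library are available. Lean on these libraries where they do the work, as an engineer would, in place of code of your own. Each camera call takes 0.05 s, during which the arm holds its last target. There are 200 camera calls.

## Task

Get the shelf ready for putting in contact lenses: first slide whatever stands in the outline in front of the mirror (the cup or the pump dispenser) across the shelf into the free outline, then slide the green lens tray out of its outline and squarely into the one in front of the mirror. Each must end wholly inside its outline; slide them upright with the foot staying on the shelf, never lifting them, even where they have to go round one another. Do not touch the mirror, and leave everything else where it is.

Things in the scene. Friction and masses are not known exactly. Their poses are not given: they have to be found in the camera images.
- mark_a: One of three identical dark-grey rectangular outlines printed flat on the shelf, inside 100 mm (its x) by 130 mm (its y), line 6 mm wide, no thickness to feel. Origin at its centre on the shelf surface (z = 0). The three stand in a row roughly along y, each a little turned; the mirror stands behind one, the tray starts in another, the last is free; where in the row each of these stands changes.
- mark_b: One of three identical dark-grey rectangular outlines printed flat on the shelf, inside 100 mm (its x) by 130 mm (its y), line 6 mm wide, no thickness to feel. Origin at its centre on the shelf surface (z = 0). The three stand in a row roughly along y, each a little turned; the mirror stands behind one, the tray starts in another, the last is free; where in the row each of these stands changes.
- mark_c: One of three identical dark-grey rectangular outlines printed flat on the shelf, inside 100 mm (its x) by 130 mm (its y), line 6 mm wide, no thickness to feel. Origin at its centre on the shelf surface (z = 0). The three stand in a row roughly along y, each a little turned; the mirror stands behind one, the tray starts in another, the last is free; where in the row each of these stands changes.
- mirror: Rectangular mirror, 150 mm wide and 145 mm high, in a wooden frame on a wooden stand; fixed. Foot 70 mm (x) by 150 mm (y), uprights reach 89 mm either side. Origin at the centre of the underside of its foot; the glass looks along its own -x, and the outline it belongs to lies on that side, its centre about 130 mm from this origin.
- cup: Chrome toothbrush cup, empty, round and open at the top, straight-sided: 64 mm outside diameter, 95 mm high, wall 3 mm, about 0.2 kg. Origin at the centre of its underside. Starts either in the outline in front of the mirror or far to one side of the shelf.
- pump: Brushed-steel push-pump dispenser, empty: cylinder 66 mm in diameter, straight up to 84 mm, shoulder at 90 mm, then a 30 mm wide pump head to 115 mm with a spout that reaches 50 mm from the axis along its own -x at 111 mm height; about 0.26 kg. Origin at the centre of its underside. Starts either in the outline in front of the mirror or far to one side of the shelf.
- tray: Hard green lens tray, 85 mm (its x) by 115 mm (its y), rim 22 mm high, with an upright grip rib in the middle: rib 60 mm long along the tray's x, 12 mm thick along its y, top at 54 mm height. About 0.18 kg. Origin at the centre of its underside. Starts in an outline that is not the mirror's. It may end either way round.
- lens_case: Bystander: red plastic lens case with two screw lids, 91 mm along its y, 39 mm wide, 24 mm high, behind the free outline. Origin at the centre of its underside.
- tumbler: Bystander: glass tumbler, 68 mm in diameter, 90 mm high, behind the tray's outline. Origin at the centre of its underside.
- bottle: Bystander: white bottle of lens solution, 60 mm in diameter, 150 mm high, far to one side. Origin at the centre of its underside.
- toothbrush: Bystander: toothbrush lying along its y, 180 mm long, 18 mm high at the bristles, at the left front. Origin on the underside, mid-length of the white part.
Not all that is in view belongs to the job. There is more than one size of the tray; the job needs the smaller.

How it is judged:
By the outcome, as a careful person would: the job done as asked, in the order asked, and still so for the second after the job is handed in, with the robot touching nothing.
It also fails if it takes over 64 s, if anything falls off the work surface, if the arm or the gripper's body presses on something with over 40 N, if the wrist force passes 120 N, or if a joint passes its speed limit or range.

## Working session

There is one attempt and no reset: what is moved stays moved. The work goes in short steps, Python scripts to look and compute and a shell command to move; the robot and the scene stay as the last step left them, time stands still between calls to the robot, and variables do not carry over. Pictures are saved under pics/ and viewed, about 8 in all and at most 12, crops included, and the job is handed in when it is done.

```bash
mkdir -p pics
python3 - <<'E'
from bench import r
import cv2,numpy as np
s=r.read_state();print(s['time'],s['ee_pos'],s['eef_rot'],s['width'],r.nose_length)
for n in("top","side"):
    c=r.camera(n);cv2.imwrite(f"pics/{n}0.png",c["pixels"]);np.savez(f"pics/{n}0.npz",**c);print(n,c["K"].tolist(),(-c["R"].T@c["t"]).round(3),c["R"].round(3).tolist())
E
```

```text
0.0 [ 0.23041137 -0.58059535  0.2467302 ] [ 8.27316435e-01 -5.61735691e-01 -6.21233376e-04 -3.79949373e-04] 0.08721267364223396 0.025
top [[368.7942910948617, 0.0, 305.94323061724805], [0.0, 368.7942910948617, 201.5326237488368], [0.0, 0.0, 1.0]] [0.542 0.007 1.082] [[-0.012, -1.0, 0.014], [-1.0, 0.012, -0.028], [0.028, -0.014, -1.0]]
side [[436.66223651949207, 0.0, 318.9357756795772], [0.0, 436.66223651949207, 191.51328362887972], [0.0, 0.0, 1.0]] [0.442 0.916 0.579] [[-0.989, -0.145, 0.021], [-0.09, 0.489, -0.867], [0.116, -0.86, -0.497]]
```

View pics/top0.png

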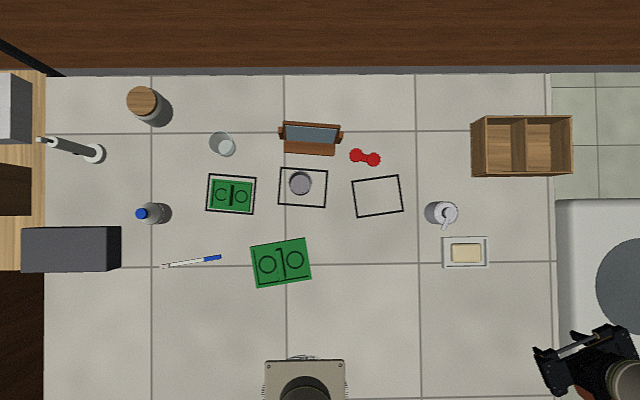

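View pics/side0.png

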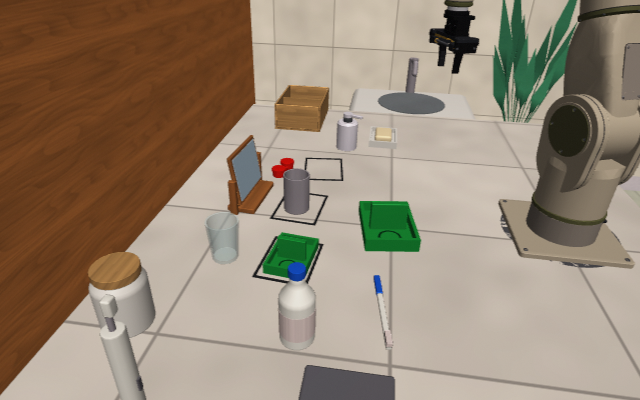

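The top view shows the cup at (301,184) in the mirror's outline (302,187). The free outline is at (377,196) and the small tray is at (231,195) in the left outline. The larger green tray at (281,262) is the decoy. The side view agrees: both slides go toward -y and nothing stands between.

```bash
cat > h.py <<'E'
import cv2,numpy as np
def ray(c,uv,z):
    uv=np.atleast_2d(np.asarray(uv,float));d=np.c_[uv,np.ones(len(uv))]@np.linalg.inv(c["K"]).T@c["R"]
    o=-c["R"].T@c["t"];return o+d*((z-o[2])/d[:,2])[:,None]
def rect(c,uv,z):
    (x,y),(w,h),a=cv2.minAreaRect((ray(c,uv,z)[:,:2]*1000).astype(np.float32))
    if w>h:w,h,a=h,w,a+90   # a: direction of short side, deg from x
    return np.round([x,y,w,h,(a+90)%180-90],1)
def cloud(c):
    v,u=np.nonzero(c["z_map"]>0);z=c["z_map"][v,u]
    P=(np.c_[u,v,np.ones(len(u))]@np.linalg.inv(c["K"]).T)*z[:,None];return (P-c["t"])@c["R"],u,v
def report(c):
    px=c["pixels"].astype(int);b,g,r_=px[...,0],px[...,1],px[...,2]
    dark=((px.max(2)<95)&(px.max(2)-px.min(2)<25)).astype(np.uint8)
    cs,hi=cv2.findContours(dark,cv2.RETR_CCOMP,cv2.CHAIN_APPROX_NONE)
    for k,q in zip(cs,hi[0]):
        R=rect(c,k[:,0],0)
        if 85<R[2]<125 and 110<R[3]<150:print("outline","hole" if q[3]>=0 else "outer",R,cv2.boundingRect(k))
    gm=((g>r_+30)&(g>b+30)).astype(np.uint8)
    for k in cv2.findContours(gm,cv2.RETR_EXTERNAL,cv2.CHAIN_APPROX_NONE)[0]:
        if len(k)>40:print("green@22mm",rect(c,k[:,0],.022),cv2.boundingRect(k))
    P,u,v=cloud(c)
    G=gm[v,u]>0
    for lo,hi_ in((.046,.062),(.018,.027)):
        for x0 in ((.48,.70),):
            m=G&(P[:,2]>lo)&(P[:,2]<hi_)&(P[:,0]>x0[0])&(P[:,0]<x0[1])
            if m.sum()>5:
                (x,y),(w,h),a=cv2.minAreaRect((P[m,:2]*1000).astype(np.float32));print("green z",lo,m.sum(),np.round([x,y,w,h,a],1))
    m=(~G)&(P[:,2]>.086)&(P[:,2]<.12)&(P[:,0]>.45)&(P[:,0]<.66)&(abs(P[:,1])<.45)
    mk=np.zeros(px.shape[:2],np.uint8);mk[v[m],u[m]]=1
    for k in cv2.findContours(mk,cv2.RETR_EXTERNAL,cv2.CHAIN_APPROX_NONE)[0]:
        if len(k)>15:
            (x,y),R=cv2.minEnclosingCircle((ray(c,k[:,0],.095)[:,:2]*1000).astype(np.float32));print("tall@95mm",round(x,1),round(y,1),round(R,1),cv2.boundingRect(k))
E
python3 - <<'E'
from h import *
report(dict(np.load("pics/top0.npz")))
E
```

```text
outline outer [ 587.  -218.3  112.4  141.1    7.4] (351, 174, 53, 44)
outline hole [ 586.8 -218.1  106.2  136.9    7.4] (352, 176, 51, 41)
outline outer [598.5 211.8 111.7 141.7  -5.5] (205, 173, 52, 42)
outline hole [598.2 211.8 106.  138.2  -5.7] (206, 174, 50, 40)
outline outer [615.1   1.2 112.  141.3  -5.1] (277, 167, 51, 41)
outline hole [615.3   1.6 106.1 137.3  -5.1] (278, 168, 49, 39)
green@22mm [397.5  66.9 119.9 160.3   8.7] (250, 238, 62, 51)
green@22mm [593.7 208.8  85.2 115.9  -6.2] (209, 179, 43, 33)
green z 0.046 99 [593.1 210.4  12.   58.9  85.1]
green z 0.018 268 [593.8 210.2 114.3  84.8  83.5]
tall@95mm 543.9 409.2 30.9 (140, 202, 22, 23)
tall@95mm 527.6 -380.6 39.4 (434, 201, 24, 30)
tall@95mm 622.7 10.2 31.7 (288, 170, 24, 24)
```

```bash
T='python3 -m creep'
$T '[{"x":0.033,"y":0.049,"spin":-3},{"x":0.066,"y":0.098,"spin":-6},{"x":0.1,"y":0.148,"spin":-9},{"x":0.132,"y":0.197,"spin":-12},{"x":0.165,"y":0.246,"spin":-15},{"x":0.197,"y":0.295,"spin":-18},{"x":0.23,"y":0.345,"spin":-20},{"x":0.263,"y":0.394,"spin":-22},{"x":0.296,"y":0.443,"spin":-24},{"x":0.329,"y":0.492,"spin":-26},{"x":0.362,"y":0.542,"spin":-27},{"x":0.392,"y":0.591,"spin":-27}]' 0.087 10
$T '[{"z":0},{"z":0},{"z":0}]'
python3 -c "
from bench import r
import numpy as np
s=r.read_state();q=s['eef_rot'];print(s['ee_pos'],np.degrees(2*np.arctan2(q[1],q[0])),q,s['joint_positions'])"
```

```text
[ 0.23043337 -0.58062285  0.24680363] -68.34992022662742 [ 8.27325961e-01 -5.61721744e-01 -5.66061467e-04 -3.40468612e-04] [ 1.17038503  0.33284016 -0.0647091   1.46087872  0.02161652  1.34989103
 -0.08847802]invalid input at $[0]: expected keys x, y, z, spin
invalid input at $[0]: expected keys x, y, z, spin
```

```bash
T='python3 -m creep'
$T '[{"x":0.033,"y":0.049,"z":0,"spin":-3},{"x":0.066,"y":0.098,"z":0,"spin":-6},{"x":0.1,"y":0.148,"z":0,"spin":-9},{"x":0.132,"y":0.197,"z":0,"spin":-12},{"x":0.165,"y":0.246,"z":0,"spin":-15},{"x":0.197,"y":0.295,"z":0,"spin":-18},{"x":0.23,"y":0.345,"z":0,"spin":-20},{"x":0.263,"y":0.394,"z":0,"spin":-22},{"x":0.296,"y":0.443,"z":0,"spin":-24},{"x":0.329,"y":0.492,"z":0,"spin":-26},{"x":0.362,"y":0.542,"z":0,"spin":-27},{"x":0.392,"y":0.591,"z":0,"spin":-27}]' 0.087 10
$T '[{"x":0,"y":0,"z":0,"spin":0},{"x":0,"y":0,"z":0,"spin":0}]'
python3 -c "
from bench import r
import numpy as np
s=r.read_state();q=s['eef_rot'];print(s['ee_pos'],np.degrees(2*np.arctan2(q[1],q[0])),q,s['joint_positions'])"
```

```text
time: 1.6
ee_pos: [0.6233, 0.0116, 0.2472]
eef_rot: [-0.673, 0.74, 0.0, -0.0]
ft_force: [0.6, -0.5, 0.1]
width: 0.0868
time: 1.85
ee_pos: [0.6223, 0.0096, 0.247]
eef_rot: [-0.673, 0.739, 0.0, -0.001]
ft_force: [0.1, -0.9, -0.0]
width: 0.0863
[0.6223446  0.00963819 0.24696903] 264.6503769061801 [-6.73337484e-01  7.39335019e-01  1.90020277e-04 -5.71881364e-04] [ 0.29406581  0.37085598 -0.49877882  1.4470334   0.17815366  1.3698319
 -1.87601081]
```

```bash
T='python3 -m creep'
$T '[{"x":0,"y":0,"z":-0.06,"spin":0},{"x":0,"y":0,"z":-0.11,"spin":0},{"x":0,"y":0,"z":-0.14,"spin":0},{"x":0,"y":0,"z":-0.165,"spin":0},{"x":0,"y":0,"z":-0.185,"spin":0},{"x":0,"y":0,"z":-0.191,"spin":0},{"x":0,"y":0,"z":-0.191,"spin":0}]'
$T '[{"x":0,"y":0,"z":0,"spin":0},{"x":0,"y":0,"z":0,"spin":0},{"x":0,"y":0,"z":0,"spin":0},{"x":0,"y":0,"z":0,"spin":0},{"x":0,"y":0,"z":0,"spin":0}]' 0.055 8
$T '[{"x":0,"y":0,"z":0,"spin":0},{"x":0,"y":0,"z":0,"spin":0},{"x":0,"y":0,"z":0,"spin":0}]'
```

```text
time: 2.72
ee_pos: [0.6227, 0.0097, 0.0569]
eef_rot: [-0.673, 0.74, -0.0, 0.0]
ft_force: [-0.2, -0.2, 0.7]
width: 0.0868
time: 3.35
ee_pos: [0.6229, 0.0097, 0.0571]
eef_rot: [-0.673, 0.739, -0.0, 0.0]
ft_force: [-1.0, -2.0, 6.2]
width: 0.0648
time: 3.72
ee_pos: [0.6229, 0.0097, 0.0571]
eef_rot: [-0.673, 0.739, -0.0, 0.0]
ft_force: [-0.5, -2.3, 5.9]
width: 0.0645
```

```bash
T='python3 -m creep'
$T '[{"x":-0.001,"y":-0.008,"z":0,"spin":0},{"x":-0.003,"y":-0.02,"z":0,"spin":0},{"x":-0.006,"y":-0.038,"z":0,"spin":0},{"x":-0.009,"y":-0.058,"z":0,"spin":0},{"x":-0.012,"y":-0.078,"z":0,"spin":0},{"x":-0.015,"y":-0.098,"z":0,"spin":0},{"x":-0.018,"y":-0.118,"z":0,"spin":0}]'
$T '[{"x":-0.003,"y":-0.02,"z":0,"spin":0},{"x":-0.006,"y":-0.04,"z":0,"spin":0},{"x":-0.009,"y":-0.06,"z":0,"spin":0},{"x":-0.012,"y":-0.08,"z":0,"spin":0},{"x":-0.016,"y":-0.098,"z":0,"spin":0},{"x":-0.018,"y":-0.108,"z":0,"spin":0},{"x":-0.018,"y":-0.11,"z":0,"spin":0},{"x":-0.018,"y":-0.11,"z":0,"spin":0}]'
python3 - <<'E'
from bench import r
import cv2
c=r.camera("side");cv2.imwrite("pics/side1.png",c["pixels"][100:300,200:480].repeat(2,0).repeat(2,1))
E
```

```text
time: 4.6
ee_pos: [0.6049, -0.1081, 0.0571]
eef_rot: [-0.673, 0.739, -0.0, 0.001]
ft_force: [0.2, 3.9, 5.7]
width: 0.0648
time: 5.6
ee_pos: [0.5864, -0.2185, 0.057]
eef_rot: [-0.673, 0.74, -0.0, 0.0]
ft_force: [-0.3, 1.8, 7.5]
width: 0.0652
```

View pics/side1.png

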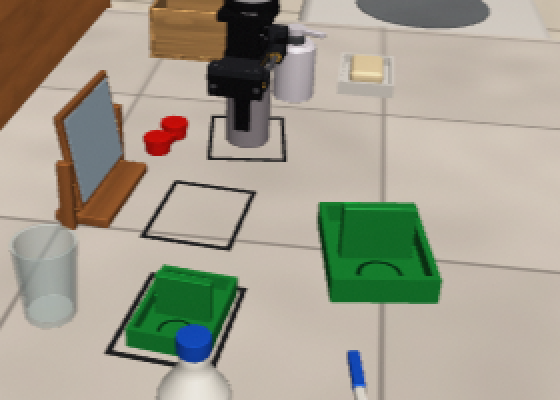

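The view shows the cup standing upright in the free outline (crop ~(247,135)), clear of the pump and lens case. Next I release it and move above the tray.

```bash
T='python3 -m creep'
$T '[{"x":0,"y":0,"z":0,"spin":0},{"x":0,"y":0,"z":0,"spin":0},{"x":0,"y":0,"z":0,"spin":0},{"x":0,"y":0,"z":0,"spin":0},{"x":0,"y":0,"z":0.02,"spin":0},{"x":0,"y":0,"z":0.05,"spin":0},{"x":0,"y":0,"z":0.1,"spin":0},{"x":0,"y":0,"z":0.15,"spin":0}]' 0.087
$T '[{"x":0.001,"y":0.05,"z":0,"spin":0},{"x":0.002,"y":0.1,"z":0,"spin":0},{"x":0.003,"y":0.15,"z":0,"spin":0},{"x":0.004,"y":0.2,"z":0,"spin":0},{"x":0.005,"y":0.25,"z":0,"spin":0},{"x":0.006,"y":0.3,"z":0,"spin":0},{"x":0.007,"y":0.35,"z":0,"spin":0},{"x":0.007,"y":0.4,"z":0,"spin":0},{"x":0.007,"y":0.428,"z":0,"spin":0},{"x":0.007,"y":0.428,"z":0,"spin":0},{"x":0.007,"y":0.428,"z":0,"spin":0}]' 0.05
python3 - <<'E'
from h import *
from bench import r
c=r.camera("top");report(c);cv2.imwrite("pics/top1.png",c["pixels"])
print(r.read_state()["ee_pos"],r.read_state()["joint_positions"])
E
```

```text
time: 6.65
ee_pos: [0.5865, -0.2178, 0.2096]
eef_rot: [-0.673, 0.739, -0.0, 0.0]
ft_force: [2.5, -1.1, -0.0]
width: 0.0872
time: 8.02
ee_pos: [0.594, 0.2091, 0.2074]
eef_rot: [-0.673, 0.74, -0.001, 0.0]
ft_force: [0.8, 0.1, 0.2]
width: 0.0499
outline outer [ 586.5 -218.3  111.7  140.8    7.5] (351, 174, 53, 44)
outline hole [ 586.7 -218.1  106.2  137.     7.5] (352, 175, 51, 42)
outline outer [615.3   1.6 111.6 140.4  -5.1] (277, 167, 51, 41)
outline hole [615.2   1.2 106.1 138.   -5. ] (278, 168, 50, 39)
green@22mm [397.4  67.3 119.9 161.1   8.7] (250, 238, 62, 49)
green z 0.018 42 [571.2 169.9  51.7 107.   43.6]
tall@95mm 526.8 -381.0 38.6 (434, 202, 23, 29)
tall@95mm 586.2 -213.3 32.5 (371, 183, 24, 24)
[0.59406311 0.20854082 0.20721233] [ 0.04898522  0.43196031 -0.60880599  1.47701775  0.25152625  1.31080352
 -2.24734094]
```

```bash
T='python3 -m creep'
$T '[{"x":0,"y":0.001,"z":-0.05,"spin":0},{"x":0,"y":0.001,"z":-0.1,"spin":0},{"x":0,"y":0.001,"z":-0.13,"spin":0},{"x":0,"y":0.001,"z":-0.15,"spin":0},{"x":0,"y":0.001,"z":-0.159,"spin":0},{"x":0,"y":0.001,"z":-0.159,"spin":0}]'
$T '[{"x":0,"y":0,"z":0,"spin":0},{"x":0,"y":0,"z":0,"spin":0},{"x":0,"y":0,"z":0,"spin":0},{"x":0,"y":0,"z":0,"spin":0},{"x":0,"y":0,"z":0,"spin":0},{"x":0,"y":0,"z":0,"spin":0}]' 0.005 10
python3 - <<'E'
from bench import r
import cv2,numpy as np
c=r.camera("side");cv2.imwrite("pics/side2.png",c["pixels"][180:320,220:400].repeat(3,0).repeat(3,1))
s=r.read_state();q=s["eef_rot"];print(s["ee_pos"],np.degrees(2*np.arctan2(q[1],q[0])))
E
```

```text
time: 8.82
ee_pos: [0.5939, 0.2109, 0.048]
eef_rot: [-0.673, 0.74, -0.0, 0.0]
ft_force: [-0.1, 0.2, 0.2]
width: 0.0501
time: 9.57
ee_pos: [0.5937, 0.2107, 0.0477]
eef_rot: [-0.673, 0.739, -0.0, -0.0]
ft_force: [-0.6, -1.7, 1.9]
width: 0.012
[0.59369225 0.21072291 0.04766866] 264.62844622317334
```

View pics/side2.png

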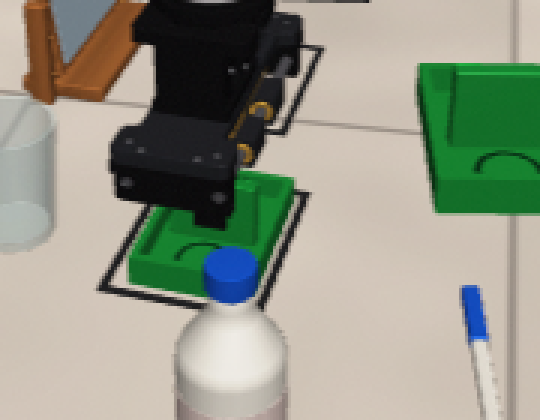

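Gripped on the rib, with the opening reading 12 mm and the tray flat in the picture. Next I slide it by (+21.5, -209) mm.

```bash
T='python3 -m creep'
$T '[{"x":0.001,"y":-0.008,"z":0,"spin":0},{"x":0.002,"y":-0.02,"z":0,"spin":0},{"x":0.004,"y":-0.038,"z":0,"spin":0},{"x":0.006,"y":-0.058,"z":0,"spin":0},{"x":0.008,"y":-0.078,"z":0,"spin":0},{"x":0.01,"y":-0.098,"z":0,"spin":0}]'
$T '[{"x":0.002,"y":-0.02,"z":0,"spin":0},{"x":0.004,"y":-0.04,"z":0,"spin":0},{"x":0.006,"y":-0.06,"z":0,"spin":0},{"x":0.008,"y":-0.08,"z":0,"spin":0.3},{"x":0.01,"y":-0.1,"z":0,"spin":0.3},{"x":0.0115,"y":-0.109,"z":0,"spin":0.3},{"x":0.0115,"y":-0.111,"z":0,"spin":0.3},{"x":0.0115,"y":-0.111,"z":0,"spin":0.3}]'
$T '[{"x":0,"y":0,"z":0,"spin":0},{"x":0,"y":0,"z":0,"spin":0},{"x":0,"y":0,"z":0,"spin":0},{"x":0,"y":0,"z":0.01,"spin":0},{"x":0,"y":0,"z":0.04,"spin":0},{"x":0,"y":0,"z":0.08,"spin":0},{"x":0,"y":0,"z":0.13,"spin":0},{"x":0,"y":0,"z":0.16,"spin":0}]' 0.05
$T '[{"x":0,"y":0.05,"z":0,"spin":0},{"x":0,"y":0.1,"z":0,"spin":0},{"x":0,"y":0.15,"z":0,"spin":0},{"x":0,"y":0.2,"z":0,"spin":0},{"x":0,"y":0.24,"z":0,"spin":0},{"x":0,"y":0.24,"z":0,"spin":0}]'
python3 - <<'E'
from h import *
from bench import r
c=r.camera("top");report(c);cv2.imwrite("pics/top2.png",c["pixels"][120:260,180:480].repeat(2,0).repeat(2,1))
E
```

```text
time: 10.38
ee_pos: [0.6038, 0.1113, 0.0477]
eef_rot: [-0.673, 0.74, -0.0, -0.0]
ft_force: [0.5, 2.0, 2.2]
width: 0.012
time: 11.38
ee_pos: [0.6154, 0.0013, 0.0477]
eef_rot: [-0.675, 0.738, -0.001, -0.0]
ft_force: [1.2, -2.6, 3.8]
width: 0.0118
time: 12.38
ee_pos: [0.6157, 0.0024, 0.2111]
eef_rot: [-0.675, 0.737, -0.001, 0.001]
ft_force: [0.9, 0.4, -0.4]
width: 0.05
time: 13.12
ee_pos: [0.6135, 0.2467, 0.2082]
eef_rot: [-0.677, 0.736, 0.001, 0.001]
ft_force: [-0.4, -0.5, -0.3]
width: 0.05
outline outer [ 586.6 -218.3  111.6  140.8    7.5] (351, 174, 53, 44)
outline hole [ 586.7 -218.1  106.2  137.     7.5] (352, 175, 51, 42)
outline outer [615.3   1.6 111.6 140.4  -5.2] (277, 167, 51, 41)
outline hole [615.3   1.4 106.1 137.7  -5.1] (278, 168, 49, 39)
outline hole [598.3 211.7 106.1 138.   -5.5] (206, 176, 50, 38)
green@22mm [397.3  67.4 120.1 161.3   8.7] (250, 238, 62, 50)
green@22mm [615.6   3.4  85.6 114.3  -5.1] (281, 171, 42, 32)
green z 0.046 93 [615.9   4.8  11.8  59.8  84.9]
green z 0.018 256 [615.7   4.  113.2  85.1  84.7]
tall@95mm 527.6 -379.7 39.2 (435, 201, 22, 30)
tall@95mm 586.2 -213.6 32.3 (371, 183, 24, 24)
```

View pics/top2.png

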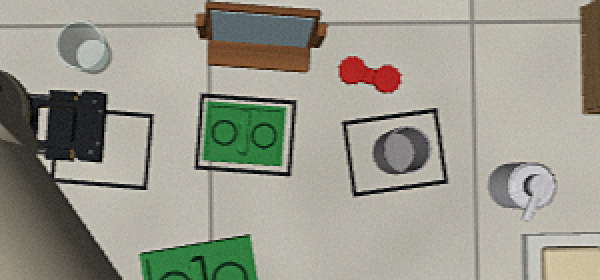

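Both are seated: the tray at crop (245,134) has line-free gaps all round, and the cup at (400,150) is well inside its outline. The mirror, tumbler, lens case and pump are where they were.

```bash
python3 -c "
from bench import r
print(r.read_state()['time'],r.close_job())"
```

```text
the job is handed in; nothing more can be done
13.175 None
```

The job is done and handed in at 13.2 s of the 64 s allowed. I slid the cup from the mirror's outline into the free one, then slid the small green tray into the outline in front of the mirror. Each was gripped lightly (8–10 N) and moved at constant height, and the last state shows the gripper well clear of everything.

Last checks from the top camera:
- **Tray:** its centre was about 0.5 mm off in x and 2–3 mm off in y from the outline's centre, and its angle matched to within about 0.3°. The slack is 7.5 mm on each side, so it lies wholly inside.
- **Cup:** it was about 5 mm off centre in y, where the slack is more than 15 mm. That disagrees by about 5 mm with where the gripper let go of it. I left it, as it is well inside either way.
- **Everything else:** the mirror, lens case, tumbler, pump and larger tray looked unmoved in the last picture. I did not look at the bottle and toothbrush again, but the gripper never went near them. The highest wrist force in the readings at the end of each move was about 8 N.

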